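# Tare the desk scale with both cups on it

### The job

I am about to weigh out plant feed: stand the two empty white cups, one at a time, upright in the two wells of the scale's pan. Then turn the knurled bezel of the dial until its red zero mark lines up with the tip of the black pointer, so that the scale reads zero with both cups on it, and leave it so. Do not shift the jar, the mug or the scoop.

Things in the scene. Friction and masses are not known exactly. Their poses are not given: they have to be found in the camera images.
- scale: Fixed green box of the scale, 140 mm (x) by 210 mm (y, from -100 to +110), flat top 45 mm above the desk. Origin on the desk, z up. The dial, facing up, is centred at its (0, -55 mm), the pan at (0, +70 mm). The zero of both dial angles points along its +x.
- dial_centre (a point): Point on the dial's vertical axis, level with the top of the bezel rim (62 mm above the desk). The bezel is a round dark knurled rim, 64 mm outside diameter, 17 mm high (45 to 62 mm above the desk), gripped across its outside from above at any yaw. The box's flat top lies around it; the pan starts 94 mm from its axis.
- bezel (a joint): Angle (rad) of bezel, white face and red zero mark; grows clockwise seen from above; stops at -2.6 and 2.6; stays where left (friction 0.04 N m). Starts at -1.7 to -1.0. With both cups in it needs about 1.8 to 3 rad clockwise, more than one grasp usually gives: turn, let go, turn the open gripper back, take it again.
- pointer (a joint): Angle (rad) of the black pointer, same axis, sense and zero as the bezel. Only the pan's load moves it: clockwise, about 0.0063 rad per gram; 0 for the empty pan, about 0.75 to 1.3 with both cups in (their weight varies). The scale reads zero when both angles are equal. It lies sunk inside the rim and cannot be touched.
- pan: Dark steel pan with two wells, 126 mm (x) by 62 mm (y) by 16 mm thick, axes as the scale's; origin: centre of its underside. Its top is 71 mm above the desk when empty. It rests on a spring (817 N/m; sinks about 2 mm under both cups, 9 mm at most). The wells are round, 41 mm wide, 12 mm deep, open above, 62 mm apart along x.
- well_near (a point): Centre of the floor of the well in the pan's -x half.
- pointer_tip (a point): Tip of the black pointer, 24 mm from the dial axis.
- zero_mark (a point): The red zero mark of the bezel, at 24 mm from the dial axis; a red bar on the white face, continued on the top of the rim.
- well_far (a point): Centre of the floor of the other, equal well, on the pan's +x half.
- cup_a: Empty white ceramic straight cup, 36 mm outside diameter, 50 mm tall, 3 mm wall, about 80 g, standing upright on the desk. Origin: centre of its underside, z up. Either cup may go in either well; in a well 38 mm of it stands out.
- cup_b: The second cup, the same as the first.
- jar: Bystander: closed amber glass jar, 66 mm wide, 90 mm tall. Origin: centre of its underside.
- mug: Bystander: blue mug, 76 mm wide, 90 mm tall, with a handle. Origin: centre of its underside.
- scoop: Bystander: wooden-handled spoon, 170 mm long, lying on the desk. Origin: under its middle.
Mind the look-alikes: they are no part of the job. Leave any blue look-alike of the cup_a alone. What is shaped like the cup_b but orange is not meant.

How it is judged:
On the way, in this order (a step that is already met when the one before it is completed fails the run):
1. one cup stands in a well, let go ((((distance between cup_a and well_near below 0.006 m or distance between cup_a and well_far below 0.006 m) and angle between cup_a's own z axis and vertical below 0.1 rad and contact force between the fingers and cup_a below 0.05 N) or ((distance between cup_b and well_near below 0.006 m or distance between cup_b and well_far below 0.006 m) and angle between cup_b's own z axis and vertical below 0.1 rad and contact force between the fingers and cup_b below 0.05 N))), for 0.2 s.
2. both cups stand in the wells, let go ((distance between cup_a and well_near below 0.006 m or distance between cup_a and well_far below 0.006 m) and angle between each of cup_a, cup_b's own z axis and vertical below 0.1 rad and contact force between the fingers and cup_a below 0.05 N and (distance between cup_b and well_near below 0.006 m or distance between cup_b and well_far below 0.006 m) and contact force between the fingers and cup_b below 0.05 N), for 0.2 s.
At the end, for the whole second after the job is handed in: Each cup stands upright (within 0.1 rad) on the floor of a well, its underside's centre within 6 mm of the well floor's centre, let go and at rest; the red zero mark is within 3 mm (0.125 rad) of the pointer tip, the bezel at rest (all of step 2 and horizontal distance between pointer_tip and zero_mark below 0.003 m and velocity of joint bezel between -0.05 and 0.05 rad/s and linear speed of each of cup_a, cup_b below 0.02 m/s); the robot touches nothing.
It fails at once if jar shifted by more than 30 mm (distance of jar from where it was at the start of the episode above 0.03 m).
It fails at once if mug shifted by more than 30 mm (distance of mug from where it was at the start of the episode above 0.03 m).
It fails at once if scoop shifted by more than 30 mm (distance of scoop from where it was at the start of the episode above 0.03 m).
It also fails if it takes over 70 s, if anything falls off the work surface, if the arm or the gripper's body presses on something with over 40 N, if the wrist force passes 120 N, or if a joint passes its speed limit or range.

### The arm

A 7-joint arm with a two-finger parallel gripper is mounted at the origin on the work surface. World frame = base frame: x ahead of the robot, y to its left, z up, the work surface at z = 0. Lengths are in m, angles in rad, forces in N, time in s.
With the tool pointing down it reaches from about 0.4 to 0.875 m from the base axis. Payload 6.5 kg.
Tool frame: the origin (TCP) lies between the finger pads; the fingertips stand 14 mm ahead of it and the grasp point (between the pads) lies 5 mm behind it; z points along the fingers, y is the line along which they close (so a half turn about z gives the same grasp; the last joint's range is limited). The gripper opens to 88 mm and grips with 3 to 60 N. Pads are 18 mm wide; open, the fingers measure 123 mm over their backs; the gripper's body (75 mm by 187 mm) begins 45 mm behind the grasp point.
Start: joints at [1.111, 0.536, -0.004, 1.538, 0.003, 1.067, -0.071], TCP at [0.249, -0.6, 0.253] pointing down, gripper open.
Joint ranges: [-2.7, 2.7], [-0.37, 2.16], [-1.27, 1.26], [0.24, 2.4], [-1.31, 4.45], [0.19, 1.91], [-2.76, 2.76]. Speed limits (rad/s): [2.39, 2.39, 3.14, 3.14, 3.14, 3.14, 3.14].

### API

Orientations are given as a unit quaternion [x, y, z, w].
In Python, from station import arm, viewer, hand_in gives the robot as it stands. The module is installed in compiled form; this text tells all that it offers.
- The arm moves only by the tool play_rows, never from a script. Its argument "rows" is one flat list of numbers, 4 for each row, row after row: the shift along the tool's x, y, z in cm, then the turn about the tool's z in degrees. In form: [dx, dy, dz, roll, dx, dy, dz, roll, ...]. A call has 1 to 12 rows; each row shifts and turns the commanded pose from where the row before left it, along the tool's axes as they then stand; what a row does not reach is not made up. A row lasts 1/10 s, in which the tool goes at most 50 mm and 8.59 degrees, less where a joint would pass 70% of its speed; a pose out of reach is approached as far as the arm can. A call with a gripper value outside its range is refused whole. "grip" is the opening, from -1 (shut) to 1 (fully open), set as the call begins (left out, the last holds). The fingers move at their own pace and stop on an object; "force" is the grip in N (left out, the last holds). Time passes only in rows, so rows that do not move let the fingers close. It gives the time, the measured TCP pose, the force, the opening and the grip force at its end, in the units of the state.
- arm.observe(): the state, without advancing time (a new reading comes with each control period).
- viewer.capture(name): name is "side" or "top"; returns the picture (384x512x3 uint8, red, green, blue); there is no depth.
- viewer.calibration(name): a dict with "fx", "fy", "cx", "cy" (pixels), "pose" (4x4, takes a point from camera to world coordinates). Camera axes: x right, y up, looking along -z (the intrinsics and any distortion apply to the point x, -y, -z); pixel columns grow to the right and rows downward; lengths in m; the calibration is good to about 2 mm. A picture is of the moment at which its call begins. calibration takes no time and is no camera call.
- hand_in(): hands the job in; it is judged then, once.
The state is a dict: "clock": time; "joints": joint angles; "joint_velocities": joint speeds; "joint_torque": joint torques, N m; "tcp_pos": TCP position; "eef_rot": TCP orientation; "contact_force": force on the tool from outside, world axes, zero at the start; "ft_torque": the same for the moment, N m; "opening": finger opening in m; "grip_force": force on a finger pad.
Only numpy, scipy, OpenCV 4.12 (cv2) and the standard library are available. Lean on these libraries where they do the work, as an engineer would, in place of code of your own. Each camera call takes 0.05 s, during which the arm holds its last target. There are 200 camera calls.

## Working session

There is one attempt and no reset: what is moved stays moved. The work goes in short steps, Python scripts to look and compute and a tool call to move; the robot and the scene stay as the last step left them, time stands still between calls to the robot, and variables do not carry over. Pictures are saved under pics/ and viewed, at most 10 in all, crops included, and the job is handed in when it is done.

Besides the shell and the picture viewer there is one more tool, called after "Call:" in YAML: its name, and indented under it one key for each argument. play_rows: Moves the arm, as the interface text tells. Its arguments: {"type":"object","properties":{"rows":{"type":"array","items":{"type":"number"}},"grip":{"type":"number"},"force":{"type":"number"}},"required":["rows"]}

```bash
mkdir -p pics; python3 - <<'E'
from station import arm, viewer
import cv2, numpy as np
s=arm.observe(); print({k:np.round(v,3).tolist() for k,v in s.items()})
ims=[]
for n in("top","side"):
    im=viewer.capture(n); cv2.imwrite(f"pics/{n}0.png",im[...,::-1]); 
    c=viewer.calibration(n); print(n,{k:np.round(v,4).tolist() if not isinstance(v,str) else v for k,v in c.items()})
E
```

```text
{'clock': 0.0, 'joints': [1.111, 0.537, -0.004, 1.539, 0.003, 1.067, -0.071], 'joint_velocities': [-0.0, -0.001, -0.001, -0.001, 0.0, -0.001, 0.002], 'joint_torque': [-0.001, -57.098, 0.991, -25.16, -0.056, 0.018, 0.0], 'tcp_pos': [0.249, -0.6, 0.252], 'eef_rot': [0.981, 0.196, -0.0, -0.001], 'contact_force': [0.092, 0.917, -0.856], 'ft_torque': [-0.019, 0.021, -0.007], 'grip_force': 0.0, 'opening': 0.088}
top {'fx': 391.1894, 'fy': 391.1894, 'cx': 252.9658, 'cy': 192.9699, 'pose': [[-0.0237, 0.9738, -0.226, 0.4046], [-0.9997, -0.0244, -0.0001, 0.0506], [-0.0056, 0.226, 0.9741, 0.9733], [0.0, 0.0, 0.0, 1.0]]}
side {'fx': 427.6663, 'fy': 427.6663, 'cx': 252.5696, 'cy': 183.8992, 'pose': [[-0.6927, 0.4367, -0.5739, -0.1091], [-0.7211, -0.4299, 0.5433, 0.7493], [-0.0095, 0.7902, 0.6128, 0.8131], [0.0, 0.0, 0.0, 1.0]]}
```

View pics/top0.png

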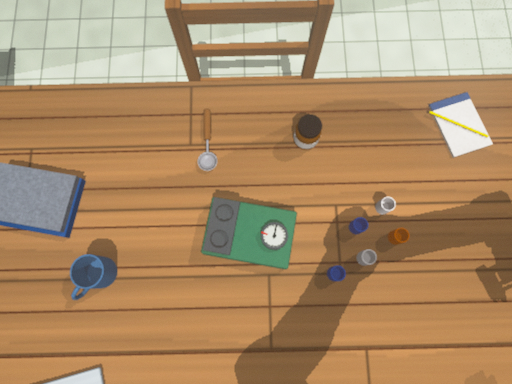

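View pics/side0.png

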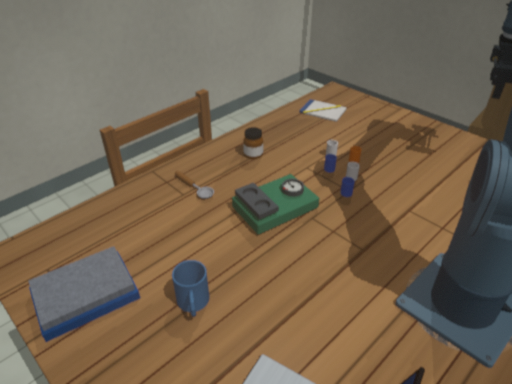

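The top view shows white cups at (388,204) and (368,257). The look-alikes are two blue cups at (359,226) and (336,273) and an orange one at (401,236). The scale's dial is at about (274,235) and the wells at (225,212) and (219,238). I choose the two white cups. Next I measure them and check the choice in one close crop.

```bash
cat > h.py <<'E'
import numpy as np, cv2
from station import arm, viewer
def ray(n,uv,z):
    c=viewer.calibration(n);P=np.array(c["pose"]);uv=np.atleast_2d(uv).astype(float)
    d=np.c_[(uv[:,0]-c["cx"])/c["fx"],-(uv[:,1]-c["cy"])/c["fy"],-np.ones(len(uv))]@P[:3,:3].T
    o=P[:3,3]; return (o+d*((z-o[2])/d[:,2])[:,None])
def proj(n,p):
    c=viewer.calibration(n);P=np.array(c["pose"]);q=(np.atleast_2d(p)-P[:3,3])@P[:3,:3]
    return np.c_[c["cx"]+c["fx"]*q[:,0]/-q[:,2],c["cy"]-c["fy"]*q[:,1]/-q[:,2]]
def blobs(m,amin=20):
    cs,_=cv2.findContours(m.astype(np.uint8)*255,cv2.RETR_EXTERNAL,cv2.CHAIN_APPROX_NONE)
    return [c for c in cs if cv2.contourArea(c)>amin]
E
python3 - <<'E'
from h import *
im=cv2.imread("pics/top0.png"); hsv=cv2.cvtColor(im,cv2.COLOR_BGR2HSV)
w=(hsv[...,1]<70)&(hsv[...,2]>90); w[:190]=0;w[275:]=0;w[:,:200]=0;w[:,420:]=0
for c in blobs(w):
    (x,y),(a,b),t=cv2.fitEllipse(c) if len(c)>5 else ((0,0),(0,0),0)
    print("white",cv2.boundingRect(c),round(x,1),round(y,1),round(a,1),round(b,1),cv2.contourArea(c), ray("top",(x,y),.05).round(4))
g=(hsv[...,0]>60)&(hsv[...,0]<95)&(hsv[...,1]>90); 
for c in blobs(g,300):
    p=cv2.approxPolyDP(cv2.convexHull(c),4,True)[:,0]; print("green",p.tolist(),ray("top",p,.045).round(4).tolist())
crop=lambda x0,y0,x1,y1,s:cv2.resize(im[y0:y1,x0:x1],None,fx=s,fy=s,interpolation=cv2.INTER_CUBIC)
A=crop(195,190,305,275,6);B=crop(325,190,415,290,5)
cv2.imwrite("pics/c1.png",cv2.resize(np.hstack([A[:500,:],B]),(790,356)))
E
```

```text
white (356, 249, 21, 17) 366.4 257.1 15.5 20.1 243.0 [[ 0.459 -0.21   0.05 ]]
white (260, 220, 28, 30) 273.8 235.0 26.8 28.2 590.0 [[0.5157 0.0039 0.05  ]]
white (202, 197, 39, 58) 220.9 225.7 31.0 67.0 1467.5 [[0.5408 0.1289 0.05  ]]
white (375, 196, 21, 19) 385.3 204.9 15.2 21.0 245.0 [[ 0.5814 -0.2664  0.05  ]]
green [[241, 203], [295, 213], [286, 267], [215, 254]] [[0.5958, 0.0803, 0.045], [0.568, -0.0492, 0.045], [0.4409, -0.0221, 0.045], [0.4749, 0.1435, 0.045]]
```

View pics/c1.png

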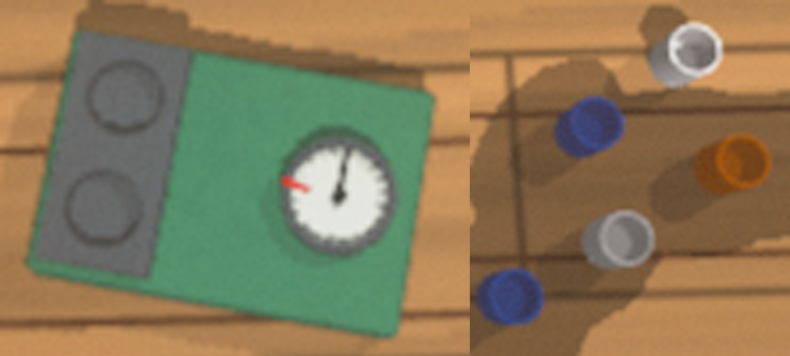

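The crop shows two white cups, with rim centres near (388,204) and (369,257), standing apart from the blue and orange ones. The black pointer points up along the scale's +x, and the red mark is at the left. Now I measure the wells, dial and cups more precisely in both views.

```bash
python3 - <<'E'
from h import *
for n in("top","side"):
    im=cv2.imread(f"pics/{n}0.png"); S=4
    big=cv2.resize(im,None,fx=S,fy=S,interpolation=cv2.INTER_CUBIC); hsv=cv2.cvtColor(big,cv2.COLOR_BGR2HSV)
    g=(hsv[...,0]>60)&(hsv[...,0]<95)&(hsv[...,1]>90)
    roi=np.zeros(g.shape,bool)
    x0,y0,x1,y1=(195,190,305,275) if n=="top" else (225,170,325,235)
    roi[y0*S:y1*S,x0*S:x1*S]=1
    def P(p): return (np.array(p)+.5)/S-.5
    # white face
    w=(hsv[...,1]<60)&(hsv[...,2]>140)&roi
    c=max(blobs(w),key=cv2.contourArea); e=cv2.fitEllipse(cv2.convexHull(c)); uv=P(e[0]); print(n,"face",uv.round(2),np.array(e[1])/S,ray(n,uv,.058).round(4))
    # pan
    v=hsv[...,2].astype(int); p=(hsv[...,1]<60)&(v<140)&(v>40)&roi
    p=cv2.morphologyEx(p.astype(np.uint8),cv2.MORPH_OPEN,np.ones((9,9)))>0
    c=max(blobs(p),key=cv2.contourArea); q=ray(n,P(c[:,0]),.071)
    r=cv2.minAreaRect((q[:,:2]*1000).astype(np.float32)); print("pan rect",np.round(r[0],1),np.round(r[1],1),r[2])
    m=np.zeros(g.shape,np.uint8); cv2.drawContours(m,[c],-1,1,-1)
    med=np.median(v[m>0]); m2=cv2.erode(m,np.ones((13,13)))
    d=(v<med-12)&(m2>0)
    for k in blobs(d,400):
        k=cv2.convexHull(k); 
        if len(k)<5: continue
        e=cv2.fitEllipse(k); uv=P(e[0]); print("well",uv.round(2),(np.array(e[1])/S).round(1),ray(n,uv,.071).round(4))
    q=ray(n,P(max(blobs(g),key=cv2.contourArea)[:,0]),.045)
    # cups: warp scene to plane z=.05, 1px=.5mm
    if n=="top":
        w=((hsv[...,1]<75)&(hsv[...,2]>75)); w[:190*S]=0;w[275*S:]=0;w[:,:340*S]=0;w[:,420*S:]=0
        for c in blobs(w,800):
            q=ray(n,P(c[:,0]),.05); 
            hull=cv2.convexHull((q[:,:2]*1000).astype(np.float32))
            # rim = +x/-y side (away from camera): extremes
            print("cup ext xmax %.1f ymin %.1f  center est %.1f %.1f"%(q[:,0].max()*1e3,q[:,1].min()*1e3,q[:,0].max()*1e3-18,q[:,1].min()*1e3+18), "n",len(c))
E
```

```text
top face [273.78 235.12] [22.22556496 23.13655853] [[0.5144 0.0044 0.058 ]]
pan rect [538.8 126.5] [ 65.3 127.9] 78.68282318115234
well [218.46 238.89] [17.1 18. ] [[0.5073 0.1329 0.071 ]]
well [223.41 214.35] [13.3 16.4] [[0.5644 0.1211 0.071 ]]
cup ext xmax 478.4 ymin -233.6  center est 460.4 -215.6 n 218
cup ext xmax 555.3 ymin -221.8  center est 537.3 -203.8 n 213
cup ext xmax 603.6 ymin -291.5  center est 585.6 -273.5 n 212
side face [292.41 186.17] [ 8.62418747 16.3670063 ] [[0.5105 0.0061 0.058 ]]
pan rect [528.3 133.3] [ 76.4 140.7] 78.31210327148438
well [262.41 203.92] [ 8.6 14.5] [[0.5046 0.1331 0.071 ]]
well [263.21 235.8 ] [25.5 38.1] [[0.4181 0.2165 0.071 ]]
```

```bash
cat > go.py <<'E'
import sys
from h import *
from scipy.spatial.transform import Rotation as R
s=arm.observe(); r=R.from_quat(s["eef_rot"]).as_matrix(); p=np.array(s["tcp_pos"])
print("t",round(s["clock"],2),"tcp",(p*1e3).round(1),"yaw x",np.degrees(np.arctan2(r[1,0],r[0,0])).round(2),"tilt",np.degrees(np.arccos(-r[2,2])).round(2),"j7",round(s["joints"][6],3),"open",round(s["opening"]*1e3,1),"F",np.round(s["contact_force"],1))
if len(sys.argv)>3: print("tool delta cm",((r.T@(np.array(sys.argv[1:4],float)/1e3-p))*100).round(2))
E
python3 go.py 585 -273 130
```

```text
t 0.1 tcp [ 249.2 -599.8  251.9] yaw x 22.57 tilt 0.09 j7 -0.071 open 88.1 F [-0.  -0.8 -0.2]
tool delta cm [ 43.55 -17.27  12.22]
```

Call:
play_rows:
  rows: [0, 0, 2, 8.5, 0, 0, 2, 8.5, 0, 0, 2, 8.5, 0, 0, 2, 8.5, 2.65, -3.87, 0.4, 0, 2.65, -3.87, 0.4, 0, 2.65, -3.87, 0.4, 0, 2.65, -3.87, 0.4, 0, 2.65, -3.87, 0.4, 0, 2.65, -3.87, 0.4, 0, 2.65, -3.87, 0.4, 0]
  grip: 1
  force: 20

```text
clock: 1.2
tcp_pos: [0.4859, -0.3698, 0.1443]
eef_rot: [0.995, -0.1, -0.0, -0.0]
contact_force: [0.2, -0.4, 0.6]
opening: 0.0884
grip_force: 0.0
```

```bash
python3 go.py 585 -273 130
```

```text
t 1.2 tcp [ 485.9 -369.8  144.3] yaw x -11.43 tilt 0.03 j7 -1.132 open 88.4 F [ 0.2 -0.4  0.6]
tool delta cm [  7.8  -11.46   1.43]
```

Call:
play_rows:
  rows: [2.6, -3.82, 0, 0, 2.6, -3.82, 0, 0, 2.6, -3.82, 0.4, 0, 0, 0, 0, 0, 0, 0, 0, 0]

```text
clock: 1.7
tcp_pos: [0.5844, -0.2732, 0.14]
eef_rot: [0.995, -0.098, -0.001, -0.0]
contact_force: [-0.6, -1.1, -0.5]
opening: 0.0882
grip_force: 0.0
```

```bash
python3 - <<'E'
from h import *
im=viewer.capture("top"); cv2.imwrite("pics/t1.png",cv2.resize(im[150:300,300:450,::-1],None,fx=4,fy=4,interpolation=cv2.INTER_CUBIC))
E
python3 go.py 585 -273 33
```

```text
t 1.75 tcp [ 583.3 -275.1  140.2] yaw x -11.44 tilt 0.09 j7 -1.342 open 87.9 F [-0.1 -0.   0. ]
tool delta cm [ 0.14 -0.25 10.72]
```

View pics/t1.png

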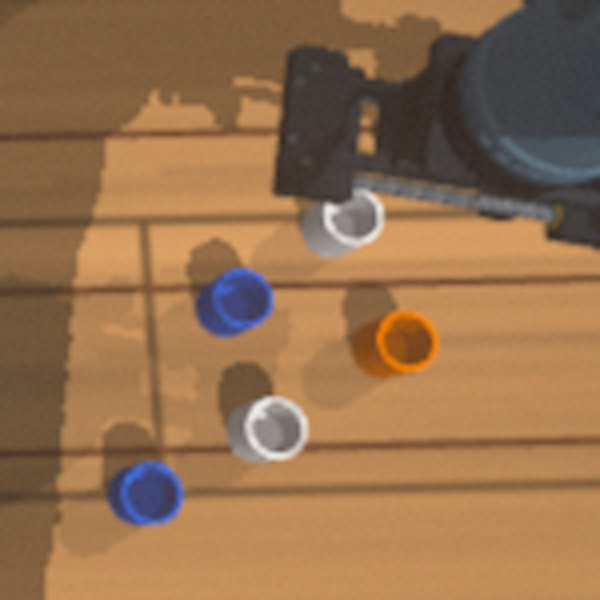

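The view shows the gripper above the far white cup (rim about (388,204)). The second white cup's rim is at (369,257), and the look-alikes are clear of the fingers. I descend and grip.

Call:
play_rows:
  rows: [0.1, -0.1, 3.5, 0, 0, 0, 3.5, 0, 0, 0, 2.5, 0, 0, 0, 1.2, 0, 0, 0, 0, 0]

```text
clock: 2.25
tcp_pos: [0.5832, -0.2749, 0.0323]
eef_rot: [0.995, -0.101, -0.002, -0.0]
contact_force: [-0.2, 0.6, 0.5]
opening: 0.0876
grip_force: 0.0
```

Call:
play_rows:
  rows: [0, 0, 0, 0, 0, 0, 0, 0, 0, 0, 0, 0, 0, 0, 0, 0, 0, 0, 0, 0, 0, 0, 0, 0]
  grip: -1
  force: 15

```text
clock: 2.85
tcp_pos: [0.5854, -0.2738, 0.0339]
eef_rot: [0.995, -0.1, 0.0, 0.0]
contact_force: [-1.0, 0.5, -0.2]
opening: 0.0423
grip_force: 0.0
```

```bash
python3 go.py 569.2 120.4 150
```

```text
t 2.85 tcp [ 585.4 -273.8   33.9] yaw x -11.43 tilt 0.02 j7 -1.335 open 42.3 F [-1.   0.5 -0.2]
tool delta cm [ -9.4  -38.32 -11.61]
```

Call:
play_rows:
  rows: [0, 0, 0, 0, 0, 0, 0, 0, 0, 0, 0, 0, 0, 0, -2, 0, 0, 0, -4, 0, 0, 0, -4, 0, 0, 0, -2, 0, 0, 0, 0, 0]

```text
clock: 3.65
tcp_pos: [0.5872, -0.2748, 0.157]
eef_rot: [0.995, -0.1, 0.003, 0.001]
contact_force: [0.1, 0.1, -1.6]
opening: 0.0363
grip_force: 15.0
```

```bash
python3 - <<'E'
from h import *
ps=[]
for n in("top","side"):
    im=viewer.capture(n); cv2.imwrite(f"pics/{n}2.png",im[...,::-1]); ps.append(arm.observe()["tcp_pos"])
print(np.round(ps,4), proj("side",[.585,-.273,.12]),proj("top",[.585,-.273,.12]))
a=cv2.imread("pics/top2.png")[140:290,320:470];x,y=proj("side",[.585,-.273,.13])[0].astype(int);b=cv2.imread("pics/side2.png")[y-75:y+75,x-75:x+75]
cv2.imwrite("pics/t2.png",cv2.resize(np.hstack([a,b]),None,fx=2.6,fy=2.6,interpolation=cv2.INTER_CUBIC)); print(x,y)
E
python3 go.py 569.2 120.4 150
```

```text
[[ 0.5859 -0.2741  0.1547]
 [ 0.5849 -0.2736  0.153 ]] [[334.14737047 123.40188042]] [[398.33098003 197.12621737]]
334 120
t 3.75 tcp [ 584.9 -273.6  153. ] yaw x -11.43 tilt 0.04 j7 -1.345 open 36.2 F [-0.9  0.  -1.1]
tool delta cm [ -9.34 -38.31   0.32]
```

View pics/t2.png

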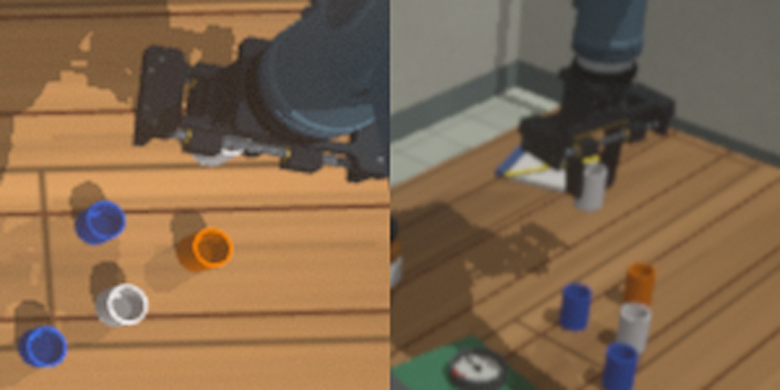

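The right half shows the white cup held upright between the fingers (about (590,185) in the crop). I carry it over the far well.

Call:
play_rows:
  rows: [-0.93, -3.83, 0, 0, -0.93, -3.83, 0, 0, -0.93, -3.83, 0, 0, -0.93, -3.83, 0, 0, -0.93, -3.83, 0, 0, -0.93, -3.83, 0, 0, -0.93, -3.83, 0, 0, -0.93, -3.83, 0, 0, -0.93, -3.83, 0, 0, -0.93, -3.83, 0, 0, 0, 0, 0, 0]

```text
clock: 4.85
tcp_pos: [0.5678, 0.1276, 0.1515]
eef_rot: [0.995, -0.095, -0.002, -0.001]
contact_force: [-0.3, -0.1, -1.4]
opening: 0.0361
grip_force: 15.0
```

Call:
play_rows:
  rows: [0, 0, 2, 0, 0, 0, 1, 0, 0, 0, 0, 0]

```text
clock: 5.15
tcp_pos: [0.568, 0.1189, 0.1209]
eef_rot: [0.995, -0.1, -0.003, 0.001]
contact_force: [-0.5, 0.2, -0.8]
opening: 0.0359
grip_force: 15.0
```

```bash
python3 - <<'E'
from h import *
ps=[]
for n in("top","side"):
    im=viewer.capture(n); cv2.imwrite(f"pics/{n}3.png",im[...,::-1]); ps.append(arm.observe()["tcp_pos"])
print(np.round(ps,4))
a=cv2.imread("pics/top3.png")[150:290,180:330];b=cv2.imread("pics/side3.png")[120:260,200:350]
cv2.imwrite("pics/t3.png",cv2.resize(np.hstack([a,b]),None,fx=2.6,fy=2.6,interpolation=cv2.INTER_CUBIC))
E
python3 go.py 569.2 120.4 92
```

```text
[[0.5689 0.1191 0.1221]
 [0.5696 0.1193 0.123 ]]
t 5.25 tcp [569.6 119.3 123. ] yaw x -11.48 tilt 0.1 j7 -2.015 open 35.9 F [-0.8  0.3  0.2]
tool delta cm [-0.06 -0.1   3.1 ]
```

View pics/t3.png

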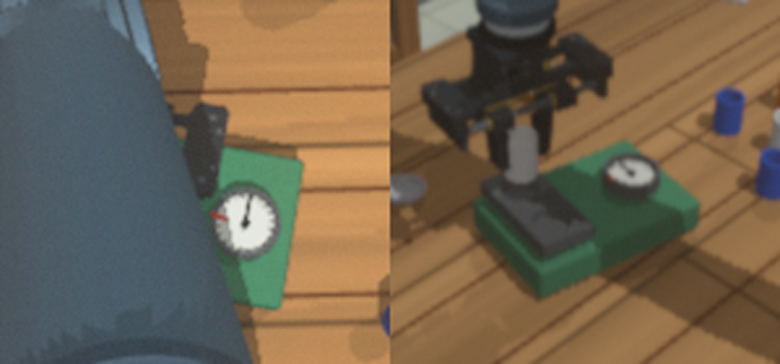

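The side view shows the cup right above the far well, near (520,180) in the crop. I lower it gently.

Call:
play_rows:
  rows: [0, -0.1, 1.3, 0, 0, 0, 0.6, 0, 0, 0, 0.4, 0, 0, 0, 0.4, 0, 0, 0, 0, 0]

```text
clock: 5.75
tcp_pos: [0.5699, 0.1209, 0.0962]
eef_rot: [0.995, -0.1, -0.0, 0.0]
contact_force: [0.8, -0.3, -1.7]
opening: 0.0359
grip_force: 15.0
```

Call:
play_rows:
  rows: [0, 0, 0.2, 0, 0, 0, 0.2, 0, 0, 0, 0, 0]

```text
clock: 6.05
tcp_pos: [0.5703, 0.121, 0.0927]
eef_rot: [0.995, -0.1, 0.0, -0.0]
contact_force: [-0.6, -0.4, -1.5]
opening: 0.036
grip_force: 15.0
```

```bash
python3 - <<'E'
from h import *
ps=[];fs=[]
for n in("top","side"):
    im=viewer.capture(n); cv2.imwrite(f"pics/{n}4.png",im[...,::-1]); s=arm.observe();ps.append(s["tcp_pos"]);fs.append(s["contact_force"])
print(np.round(ps,4),np.round(fs,2))
b=cv2.imread("pics/side4.png")[140:240,220:340];a=cv2.imread("pics/top4.png")[190:290,220:310]
cv2.imwrite("pics/t4.png",cv2.resize(np.hstack([a,b]),None,fx=3.7,fy=3.7,interpolation=cv2.INTER_CUBIC))
E
```

```text
[[0.5702 0.121  0.0927]
 [0.5703 0.121  0.0928]] [[ 0.08 -0.47 -1.02]
 [-0.23  0.41 -0.87]]
```

View pics/t4.png

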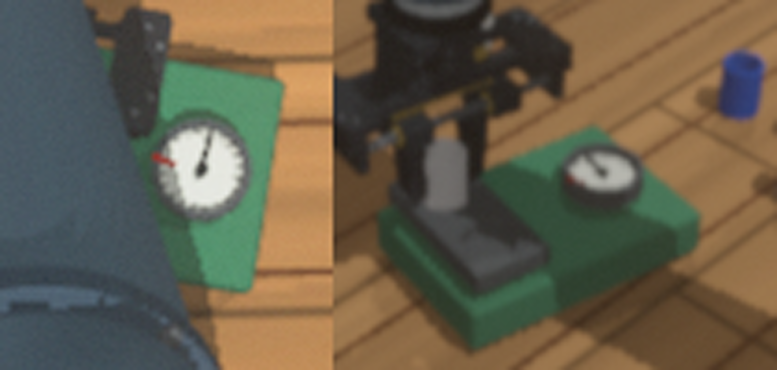

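The cup's foot is inside the well and the pointer has hardly moved, so it hovers just above the floor. I set it down, release and rise.

Call:
play_rows:
  rows: [0, 0, 0.1, 0, 0, 0, 0.1, 0, 0, 0, 0, 0]

```text
clock: 6.45
tcp_pos: [0.5704, 0.1209, 0.0908]
eef_rot: [0.995, -0.1, 0.0, -0.0]
contact_force: [-0.9, -0.7, 0.6]
opening: 0.0359
grip_force: 15.0
```

Call:
play_rows:
  rows: [0, 0, 0, 0, 0, 0, 0, 0, 0, 0, 0, 0, 0, 0, 0, 0, 0, 0, 0, 0, 0, 0, -1, 0, 0, 0, -3, 0, 0, 0, -4, 0, 0, 0, -2, 0]
  grip: 1

```text
clock: 7.35
tcp_pos: [0.5718, 0.1212, 0.1945]
eef_rot: [0.995, -0.1, 0.002, -0.001]
contact_force: [1.0, -0.6, 0.2]
opening: 0.0882
grip_force: 0.0
```

```bash
python3 go.py 460 -216 190
```

```text
t 7.35 tcp [571.8 121.2 194.5] yaw x -11.45 tilt 0.26 j7 -2.022 open 88.2 F [ 1.  -0.6  0.2]
tool delta cm [-4.26 35.27  0.37]
```

Call:
play_rows:
  rows: [-0.46, 3.91, 0, 0, -0.46, 3.91, 0, 0, -0.46, 3.91, 0, 0, -0.46, 3.91, 0, 0, -0.46, 3.91, 0, 0, -0.46, 3.91, 0, 0, -0.46, 3.91, 0, 0, -0.46, 3.91, 0, 0, -0.46, 3.91, 0, 0, 0, 0, 0, 0, 0, 0, 0, 0]

```text
clock: 8.45
tcp_pos: [0.4597, -0.2165, 0.1913]
eef_rot: [0.995, -0.101, 0.0, 0.0]
contact_force: [0.7, -0.4, 0.4]
opening: 0.0881
grip_force: 0.0
```

```bash
python3 - <<'E'
from h import *
ps=[]
for n in("top","side","top"):
    im=viewer.capture(n); cv2.imwrite(f"pics/{n}5.png",im[...,::-1]); ps.append(arm.observe()["tcp_pos"])
print(np.round(ps,4))
im=cv2.imread("pics/top5.png");S=4
big=cv2.resize(im,None,fx=S,fy=S,interpolation=cv2.INTER_CUBIC); hsv=cv2.cvtColor(big,cv2.COLOR_BGR2HSV)
w=((hsv[...,1]<75)&(hsv[...,2]>75)); w[:200*S]=0;w[275*S:]=0;w[:,340*S:]=w[:,340*S:];w[:,:340*S]=0;w[:,420*S:]=0
for c in blobs(w,800):
    q=ray("top",(c[:,0]+.5)/S-.5,.05)*1e3;print("B?",cv2.boundingRect(c),(q[:,0].max()-18).round(1),(q[:,1].min()+18).round(1))
w=((hsv[...,1]<75)&(hsv[...,2]>125)); w[:,:195*S]=0;w[:,250*S:]=0;w[:190*S]=0;w[250*S:]=0
for c in blobs(w,300):
    q=ray("top",(c[:,0]+.5)/S-.5,.108)*1e3;print("placed",np.array(cv2.boundingRect(c))/S,(q.max(0)-18).round(1),(q.min(0)+18).round(1))
a=im[185:280,195:310];b=im[190:285,320:420];
cv2.imwrite("pics/t5.png",cv2.resize(np.hstack([a,b]),None,fx=3.7,fy=3.7,interpolation=cv2.INTER_CUBIC))
E
python3 go.py 460 -216 33
```

```text
[[ 0.4603 -0.2152  0.1912]
 [ 0.4605 -0.2146  0.1911]
 [ 0.4606 -0.2143  0.1909]]
B? (1428, 1022, 133, 41) 445.1 -245.0
B? (1614, 1003, 66, 69) 454.1 -314.8
placed [213.75 201.    17.75  19.5 ] [571.4 122.7  90. ] [563.3 119.3 126. ]
t 8.6 tcp [ 460.6 -214.3  190.9] yaw x -11.3 tilt 0.04 j7 -1.349 open 88.2 F [ 0.1  0.3 -0. ]
tool delta cm [-0.03  0.19 15.79]
```

View pics/t5.png

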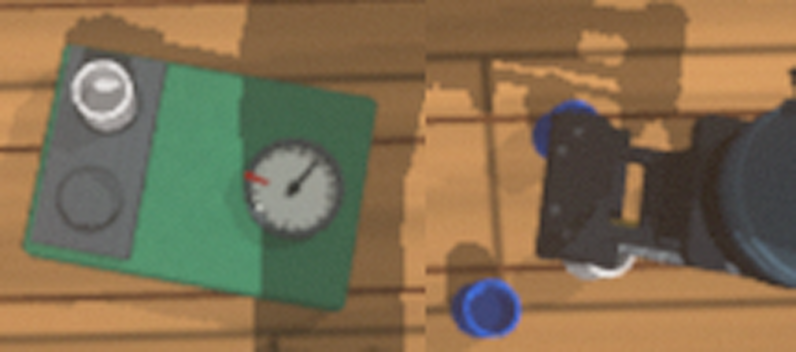

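The first cup stands in the far well (crop (103,92)) and the pointer has moved clockwise. The gripper is over the second white cup, clear of the blue one.

Call:
play_rows:
  rows: [0, 0.1, 4, 0, 0, 0, 4, 0, 0, 0, 4, 0, 0, 0, 2.5, 0, 0, 0, 1.2, 0, 0, 0, 0, 0]

```text
clock: 9.2
tcp_pos: [0.4593, -0.2155, 0.0327]
eef_rot: [0.995, -0.099, -0.001, -0.001]
contact_force: [0.6, 0.7, -0.3]
opening: 0.0884
grip_force: 0.0
```

Call:
play_rows:
  rows: [0, 0, 0, 0, 0, 0, 0, 0, 0, 0, 0, 0, 0, 0, 0, 0, 0, 0, 0, 0, 0, 0, 0, 0, 0, 0, 0, 0, 0, 0, 0, 0, 0, 0, 0, 0]
  grip: -1
  force: 15

```text
clock: 10.1
tcp_pos: [0.4597, -0.2167, 0.0338]
eef_rot: [0.995, -0.1, 0.0, 0.0]
contact_force: [0.4, -0.4, 3.2]
opening: 0.0357
grip_force: 15.0
```

```bash
python3 go.py 508.5 133 155
```

```text
t 10.1 tcp [ 459.7 -216.7   33.8] yaw x -11.43 tilt 0.0 j7 -1.3 open 35.7 F [ 0.4 -0.4  3.2]
tool delta cm [ -2.15 -35.25 -12.12]
```

Call:
play_rows:
  rows: [0, 0, -3, 0, 0, 0, -4.5, 0, 0, 0, -4.5, 0, -0.23, -3.91, 0, 0, -0.23, -3.91, 0, 0, -0.23, -3.91, 0, 0, -0.23, -3.91, 0, 0, -0.23, -3.91, 0, 0, -0.23, -3.91, 0, 0, -0.23, -3.91, 0, 0, -0.23, -3.91, 0, 0, -0.23, -3.91, 0, 0]

```text
clock: 11.3
tcp_pos: [0.5089, 0.1338, 0.1535]
eef_rot: [0.995, -0.1, -0.0, 0.0]
contact_force: [0.5, 0.3, -1.2]
opening: 0.0354
grip_force: 15.0
```

Call:
play_rows:
  rows: [0, 0, 0, 0, 0, 0, 2, 0, 0, 0, 1, 0, 0, 0, 0, 0]

```text
clock: 11.7
tcp_pos: [0.5078, 0.1312, 0.1222]
eef_rot: [0.995, -0.1, -0.002, 0.001]
contact_force: [-0.9, 0.1, 0.2]
opening: 0.0358
grip_force: 15.0
```

```bash
python3 - <<'E'
from h import *
ps=[]
for n in("top","side"):
    im=viewer.capture(n); cv2.imwrite(f"pics/{n}6.png",im[...,::-1]); ps.append(arm.observe()["tcp_pos"])
print(np.round(ps,4))
E
python3 go.py 509 133 92
```

```text
[[0.5085 0.1314 0.1231]
 [0.5091 0.1316 0.1237]]
t 11.8 tcp [509.1 131.6 123.7] yaw x -11.49 tilt 0.04 j7 -2.054 open 35.3 F [ 0.1  0.5 -0.7]
tool delta cm [-0.03 -0.14  3.17]
```

Call:
play_rows:
  rows: [0, -0.1, 1.3, 0, 0, 0, 0.6, 0, 0, 0, 0.4, 0, 0, 0, 0.4, 0, 0, 0, 0, 0]

```text
clock: 12.3
tcp_pos: [0.5091, 0.1331, 0.0962]
eef_rot: [0.995, -0.1, -0.0, 0.0]
contact_force: [-1.1, -0.1, -1.0]
opening: 0.0352
grip_force: 15.0
```

Call:
play_rows:
  rows: [0, 0, 0.2, 0, 0, 0, 0.2, 0, 0, 0, 0, 0]

```text
clock: 12.6
tcp_pos: [0.5093, 0.1332, 0.0926]
eef_rot: [0.995, -0.1, -0.0, 0.0]
contact_force: [-0.8, 0.6, -2.0]
opening: 0.0353
grip_force: 15.0
```

```bash
python3 - <<'E'
from h import *
ps=[];fs=[]
for n in("top","side"):
    im=viewer.capture(n); cv2.imwrite(f"pics/{n}7.png",im[...,::-1]); s=arm.observe();ps.append(s["tcp_pos"]);fs.append(s["contact_force"])
print(np.round(ps,4),np.round(fs,2))
b=cv2.imread("pics/side7.png")[140:240,220:340];a=cv2.imread("pics/top7.png")[190:290,220:310]
cv2.imwrite("pics/t7.png",cv2.resize(np.hstack([a,b]),None,fx=3.7,fy=3.7,interpolation=cv2.INTER_CUBIC))
E
```

```text
[[0.5094 0.1333 0.0927]
 [0.5094 0.1333 0.0927]] [[-0.16  0.81 -1.43]
 [-0.94  0.01 -0.46]]
```

View pics/t7.png

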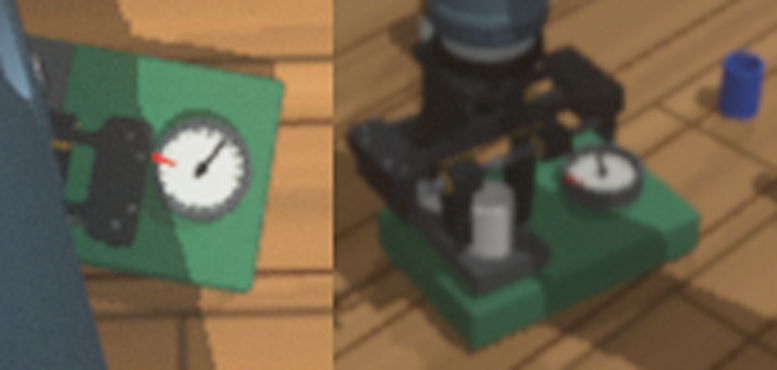

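The second cup's foot is inside the near well, and the pointer still shows only the first cup's weight. I lower it a little more and release.

Call:
play_rows:
  rows: [0, 0, 0.1, 0, 0, 0, 0.1, 0, 0, 0, 0.1, 0, 0, 0, 0, 0]

```text
clock: 13.1
tcp_pos: [0.5096, 0.1333, 0.0897]
eef_rot: [0.995, -0.1, 0.0, -0.0]
contact_force: [-0.0, 0.2, 0.6]
opening: 0.0355
grip_force: 15.0
```

Call:
play_rows:
  rows: [0, 0, 0, 0, 0, 0, 0, 0, 0, 0, 0, 0, 0, 0, 0, 0, 0, 0, 0, 0, 0, 0, -1, 0, 0, 0, -3, 0, 0, 0, -3, 0, 0, 4, 0, 0, 0, 4, 0, 0, 0, 4, 0, 0]
  grip: 1

```text
clock: 14.2
tcp_pos: [0.4855, 0.0146, 0.1608]
eef_rot: [0.995, -0.099, 0.001, -0.0]
contact_force: [1.1, -0.8, -0.1]
opening: 0.0882
grip_force: 0.0
```

```bash
python3 go.py 514 5 120
```

```text
t 14.2 tcp [485.5  14.6 160.8] yaw x -11.39 tilt 0.08 j7 -1.833 open 88.2 F [ 1.1 -0.8 -0.1]
tool delta cm [2.97 0.38 4.08]
```

Call:
play_rows:
  rows: [0, 4.2, 0, 0, 0, 4.2, 0, 0, 0, 4.2, 0, 0, 0, 4.2, 0, 0, 0, 0, 0, -8.5, 0, 0, 0, -8.5, 0, 0, 0, -8.5, 0, 0, 0, -8.5, 0, 0, 0, -8.5, 0, 0, 0, -8.5, 0, 0, 0, -8.5, 0, 0, 0, -8.5]

```text
clock: 15.4
tcp_pos: [0.4524, -0.1492, 0.1605]
eef_rot: [0.879, 0.476, 0.0, 0.0]
contact_force: [-0.4, 0.7, -0.1]
opening: 0.0886
grip_force: 0.0
```

Call:
play_rows:
  rows: [0, 0, 0, -8.5, 0, 0, 0, -8.5, 0, 0, 0, -8.5, 0, 0, 0, -8.5, 0, 0, 0, -8.5, 0, 0, 0, -8.5, 0, 0, 0, -8.5, 0, 0, 0, -8.5, 0, 0, 0, 0]

```text
clock: 16.3
tcp_pos: [0.4523, -0.1494, 0.1603]
eef_rot: [0.465, 0.885, -0.0, 0.0]
contact_force: [1.0, 0.0, -0.2]
opening: 0.0884
grip_force: 0.0
```

```bash
cat > dial.py <<'E'
import sys
from h import *
from h import viewer
def dial(name,n="top",S=6):
    im=viewer.capture(n); cv2.imwrite(name,im[...,::-1]); im=im[...,::-1].copy()
    big=cv2.resize(im,None,fx=S,fy=S,interpolation=cv2.INTER_CUBIC); hsv=cv2.cvtColor(big,cv2.COLOR_BGR2HSV)
    P=lambda p:(np.array(p,float)+.5)/S-.5
    u,v=proj(n,[.514,.0045,.058])[0]; roi=np.zeros(hsv.shape[:2],np.uint8); cv2.circle(roi,(int(u*S),int(v*S)),int((18 if n=="top" else 14)*S),1,-1)
    H,Sa,V=[hsv[...,i].astype(int) for i in range(3)]
    w=(Sa<60)&(V>95)&(roi>0); c=max(blobs(w),key=cv2.contourArea); e=cv2.fitEllipse(cv2.convexHull(c))
    cen=ray(n,P(e[0]),.056)[0]; print("face",P(e[0]).round(1),(np.array(e[1])/S).round(1),(cen*1e3).round(1))
    red=((H<10)|(H>170))&(Sa>120)&(roi>0); y,x=np.nonzero(red); q=ray(n,P(np.c_[x,y]),.057)
    d=(q-cen)[:,:2]; r=np.hypot(*d.T)*1e3; print("red n",len(x),"r",np.percentile(r,[2,50,98]).round(1))
    yaw=np.radians(-11.38); ang=lambda d:-(np.arctan2(d[1],d[0])-yaw)
    wrap=lambda a:(a+np.pi)%(2*np.pi)-np.pi
    ar=wrap(ang(d.mean(0)))
    # pointer: darkest direction over radius 8..17 mm
    G=V.astype(np.float32); al=np.radians(np.arange(-180,180,1.)); rr=np.arange(7,17,.5)/1e3
    pts=np.stack([cen[0]+rr*np.cos(yaw-al)[:,None],cen[1]+rr*np.sin(yaw-al)[:,None],np.full((len(al),len(rr)),.056)],-1)
    uv=(proj(n,pts.reshape(-1,3))+.5)*S-.5; g=cv2.remap(G,uv[:,0].astype(np.float32),uv[:,1].astype(np.float32),cv2.INTER_LINEAR).reshape(len(al),-1).mean(1)
    far=np.abs(wrap(al-ar))>.0; g=g-0; k=np.argsort(np.where(far,g,999)); i=k[0]; idx=(np.arange(-14,15)+i)%len(al); wt=np.maximum(0,np.median(g)-10-g[idx]); ap=al[i]+np.radians((np.arange(-14,15)*wt).sum()/wt.sum())
    print("red ang %.3f pointer %.3f diff(cw needed) %.3f rad = %.1f deg"%(ar,wrap(ap),wrap(ap-ar),np.degrees(wrap(ap-ar))), "mins",al[k[:12]].round(2), "depth",g[i].round(),np.median(g).round())
if __name__=="__main__": dial(sys.argv[1]); dial(sys.argv[1].replace(".png","s.png"),"side")
E
python3 dial.py pics/d1.png; python3 go.py 514 5 120
```

```text
face [273.9 235.2] [27.7 28.1] [514.5   4.   56. ]
red n 276 r [21.7 28.2 32.2]
red ang -1.503 pointer 1.030 diff(cw needed) 2.533 rad = 145.1 deg mins [1.03 1.05 1.01 1.06 0.99 1.08 0.98 1.1  0.96 1.12 0.94 1.13] depth 108.0 231.0
face [292.2 186.1] [11.  18.8] [512.9   4.1  56. ]
red n 57 r [26.4 28.3 30.2]
red ang -1.412 pointer 1.028 diff(cw needed) 2.440 rad = 139.8 deg mins [1.03 1.01 1.05 0.99 1.06 0.98 1.08 0.96 1.1  0.94 1.12 0.93] depth 112.0 172.0
t 16.4 tcp [ 452.3 -149.3  160.1] yaw x 124.32 tilt 0.03 j7 0.6 open 88.1 F [ 0.  -0.2  0.4]
tool delta cm [ 9.27 13.79  4.01]
```

Call:
play_rows:
  rows: [2.3, 3.44, 0, 0, 2.3, 3.44, 0, 0, 2.3, 3.44, 0, 0, 2.3, 3.44, 0, 0, 0, 0, 2, 0, 0, 0, 2.5, 0, 0, 0, 0, 0]

```text
clock: 17.1
tcp_pos: [0.5114, 0.0049, 0.1126]
eef_rot: [0.466, 0.885, -0.001, -0.002]
contact_force: [0.1, -0.7, 0.0]
opening: 0.0881
grip_force: 0.0
```

```bash
python3 go.py 514.3 4.2 62.5
```

```text
t 17.1 tcp [511.4   4.9 112.6] yaw x 124.45 tilt 0.29 j7 0.217 open 88.1 F [ 0.1 -0.7  0. ]
tool delta cm [-0.23  0.22  5.  ]
```

Call:
play_rows:
  rows: [-0.1, 0.1, 2.5, 0, 0, 0, 1.2, 0, 0, 0, 0, 0, 0, 0, 0, 0]

```text
clock: 17.5
tcp_pos: [0.515, 0.0045, 0.0784]
eef_rot: [0.465, 0.885, -0.0, 0.0]
contact_force: [-0.7, -0.1, 1.0]
opening: 0.0882
grip_force: 0.0
```

```bash
python3 go.py 514.3 4.2 62.5
```

```text
t 17.5 tcp [515.    4.5  78.4] yaw x 124.52 tilt 0.02 j7 0.187 open 88.2 F [-0.7 -0.1  1. ]
tool delta cm [ 0.02 -0.08  1.59]
```

Call:
play_rows:
  rows: [0, 0, 1, 0, 0, 0, 0.5, 0, 0, 0, 0, 0]

```text
clock: 17.8
tcp_pos: [0.5143, 0.0045, 0.0622]
eef_rot: [0.465, 0.885, -0.0, -0.0]
contact_force: [-0.4, 0.2, 0.6]
opening: 0.0881
grip_force: 0.0
```

Call:
play_rows:
  rows: [0, 0, 0, 0, 0, 0, 0, 0, 0, 0, 0, 0, 0, 0, 0, 0, 0, 0, 0, 0]
  grip: -1
  force: 20

```text
clock: 18.3
tcp_pos: [0.5133, 0.0034, 0.0626]
eef_rot: [0.465, 0.885, -0.002, -0.001]
contact_force: [-4.2, -2.8, 6.3]
opening: 0.0632
grip_force: 20.0
```

```bash
python3 go.py 514.3 4.2 62.5
```

```text
t 18.3 tcp [513.3   3.4  62.6] yaw x 124.53 tilt 0.2 j7 0.174 open 63.2 F [-4.2 -2.8  6.3]
tool delta cm [0.01 0.12 0.01]
```

Call:
play_rows:
  rows: [0, -0.1, 0, 0, 0, 0, 0, 6, 0, 0, 0, 8, 0, 0, 0, 8, 0, 0, 0, 8, 0, 0, 0, 8, 0, 0, 0, 8, 0, 0, 0, 8, 0, 0, 0, 8, 0, 0, 0, 6, 0, 0, 0, 0]

```text
clock: 19.4
tcp_pos: [0.5126, 0.0034, 0.0626]
eef_rot: [0.881, 0.472, -0.001, -0.0]
contact_force: [-4.5, -2.1, 5.3]
opening: 0.0633
grip_force: 20.0
```

```bash
python3 go.py 514.3 4.2 62.5
```

```text
t 19.4 tcp [512.6   3.4  62.6] yaw x 56.38 tilt 0.17 j7 -0.731 open 63.3 F [-4.5 -2.1  5.3]
tool delta cm [0.16 0.1  0.01]
```

Call:
play_rows:
  rows: [-0.1, 0, 0, 6, 0, 0, 0, 8, 0, 0, 0, 8, 0, 0, 0, 8, 0, 0, 0, 8, 0, 0, 0, 8, 0, 0, 0, 8, 0, 0, 0, 8, 0, 0, 0, 8, 0, 0, 0, 7, 0, 0, 0, 0]

```text
clock: 20.5
tcp_pos: [0.5123, 0.0041, 0.0626]
eef_rot: [0.984, -0.178, -0.001, -0.0]
contact_force: [-5.3, 0.7, 5.1]
opening: 0.0635
grip_force: 20.0
```

```bash
python3 go.py 514.3 4.2 62.5
```

```text
t 20.5 tcp [512.3   4.1  62.6] yaw x -20.55 tilt 0.13 j7 -1.717 open 63.5 F [-5.3  0.7  5.1]
tool delta cm [ 0.18 -0.07  0.01]
```

Call:
play_rows:
  rows: [0, 0, 0, 0, 0, 0, 0, 0, 0, 0, 0, 0, 0, 0, 0, 0, 0, 0, -1, 0, 0, 0, -3, 0, 0, 0, -4, 0, 0, 0, -1, 0]
  grip: 1

```text
clock: 21.3
tcp_pos: [0.5157, 0.0029, 0.1567]
eef_rot: [0.984, -0.178, 0.003, -0.001]
contact_force: [0.7, 0.3, 1.1]
opening: 0.0885
grip_force: 0.0
```

```bash
python3 go.py 430 -150 160
```

```text
t 21.3 tcp [515.7   2.9 156.7] yaw x -20.47 tilt 0.35 j7 -1.784 open 88.5 F [0.7 0.3 1.1]
tool delta cm [-2.68 17.32 -0.39]
```

Call:
play_rows:
  rows: [-0.65, 4.3, 0, 0, -0.65, 4.3, 0, 0, -0.65, 4.3, 0, 0, -0.65, 4.3, 0, 0, 0, 0, 0, 0, 0, 0, 0, 0]

```text
clock: 21.9
tcp_pos: [0.4287, -0.1496, 0.1529]
eef_rot: [0.984, -0.179, 0.0, -0.0]
contact_force: [0.2, 0.2, -0.2]
opening: 0.0882
grip_force: 0.0
```

```bash
python3 dial.py pics/d2.png; python3 - <<'E'
import cv2,numpy as np
a=cv2.imread("pics/d2.png")[190:280,195:305];b=cv2.imread("pics/d2s.png")[150:240,220:330]
cv2.imwrite("pics/t8.png",cv2.resize(np.hstack([a,b]),None,fx=3.6,fy=3.6,interpolation=cv2.INTER_CUBIC))
E
```

```text
face [273.9 235.6] [23.1 23.6] [513.6   4.1  56. ]
red n 188 r [25.2 29.2 32.3]
red ang 1.006 pointer 0.990 diff(cw needed) -0.016 rad = -0.9 deg mins [0.99 0.98 1.01 0.96 1.03 0.94 1.05 0.93 1.06 0.91 1.08 0.89] depth 89.0 157.0
face [292.3 186.1] [ 8.6 16.7] [512.6   4.2  56. ]
red n 40 r [31.6 34.  36.2]
red ang 1.002 pointer 0.999 diff(cw needed) -0.003 rad = -0.2 deg mins [0.99 1.01 0.98 1.03 0.96 1.05 1.06 0.94 1.08 0.93 1.1  0.91] depth 76.0 119.0
```

View pics/t8.png

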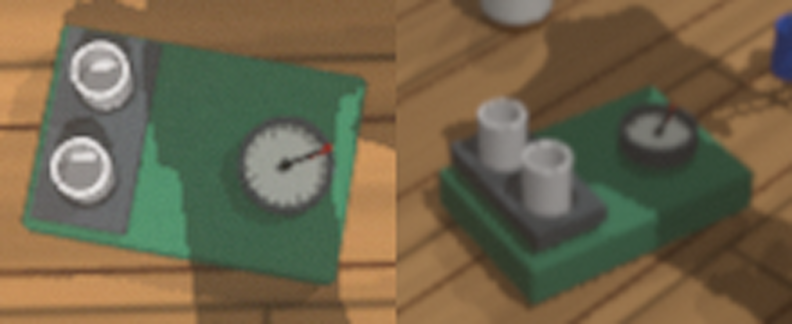

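Both cups stand upright in the wells, at (100,73) and (82,168) in the crop. The red mark at (328,148) lies in line with the pointer. The measured difference is about 0.02 rad, well within 0.125, and the gripper is clear, so I hand in.

```bash
python3 -c "
from station import hand_in; print(hand_in())"
```

```text
the job is handed in; nothing more can be done
None
```

I handed the job in: both white cups stand upright in the pan's wells, the red zero mark lines up with the pointer to about 0.02 rad (limit 0.125), and the gripper is clear; the hand-in returned no verdict.

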